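Hold the tip-box lid half open

ROBOT

A 6-joint arm with a two-finger parallel gripper is mounted at the origin on a cart in front of the work surface, level with it; the furniture and walls round the work are solid. World frame = base frame: x ahead of the robot, y to its left, z up, the work surface at z = 0. Lengths are in mm, angles in degrees, forces in N, time in s.
With the tool pointing down it reaches from about 325 to 750 mm from the base axis. Payload 7.6 kg.
Tool frame: the origin (TCP) lies at the very end of the fingers, on their centre line; the grasp point (between the pads) lies 19 mm behind it; z points along the fingers, y is the line along which they close (so a half turn about z gives the same grasp; the last joint's range is limited). The gripper opens to 85 mm and grips with 20 to 120 N. Pads are 22 mm wide; open, the fingers measure 114 mm over their backs; the gripper's body (76 mm by 85 mm) begins 54 mm behind the grasp point. The pads swing forward as they close: fully open they stand 13 mm farther back than shut.
Start: joints at [-70.262, 2.991, 80.254, -0, 96.75, -4.028], TCP at [211.605, -480.49, 210.023] pointing down, gripper open.
Joint ranges: [-166.34, 166.34], [-52.06, 124.39], [6.96, 135.62], [-60.46, 240.46], [14.63, 156.25], [-167.68, 167.68]. Speed limits (degrees/s): [147.25, 147.25, 172.46, 180, 180, 180].

INTERFACE

Orientations are given as [roll, pitch, yaw] about the fixed x, y, z axes, in that order (R = Rz(yaw) Ry(pitch) Rx(roll)).
In Python, from workcell import read_state, snapshot, camera_params, hand_in gives the robot as it stands.
- The arm moves only by the shell command python3 -m inch 'ROWS' [OPENING] [FORCE]. ROWS is a JSON object whose one key "plan" holds a list of rows, each a list of 2 entries, a list of its own where there are three numbers: the shift along the tool's x, y, z in mm, then the turn, a rotation vector about the tool's x, y, z in rad. A call has 1 to 8 rows; each row is the pose to reach, as a shift and turn from the pose commanded when the call began, along the tool's axes at that moment; what a row does not reach only later rows make up. A row lasts 1/10 s, in which the tool goes at most 50 mm and 8.59 degrees, less where a joint would pass 70% of its speed; a pose out of reach is approached as far as the arm can. A call with a gripper value outside its range is refused whole. OPENING is the opening, from 0 (shut) to 1 (fully open), set as the call begins (- or left out, the last holds). The fingers move at their own pace and stop on an object; FORCE is the grip in N (left out, the last holds). Time passes only in rows, so rows that repeat a pose let the fingers close. It gives the time, the measured TCP pose, the force, the opening and the grip force at its end, in the units of the state.
- read_state(): the state, without advancing time (a new reading comes with each control period).
- snapshot(name): name is "scene" or "top" or "wrist"; returns (picture, depth): 384x512x3 uint8, red, green, blue; 384x512 float32, mm along the optical axis (not along the pixel's ray), 0 where there is no reading.
- camera_params(name): a dict with "fovy" (degrees; the focal length in pixels is half the picture's height over the tangent of half this angle, whatever the lens; pixels are square), "cx", "cy" (the principal point, pixels), "xyz" and "attitude" of the camera in the world; the wrist camera has in their place "mount" (4x4, takes a point from camera to tool coordinates, whose origin is the TCP and whose axes are the flange's). Camera axes: x right, y down, z forward; pixel columns grow to the right and rows downward; lengths in mm; the calibration is good to about 2 mm. A picture is of the moment at which its call begins: read the wrist's pose just before it. camera_params takes no time and is no camera call.
- hand_in(): hands the job in; it is judged then, once.
The state is a dict: "time": time; "joint_pos": joint angles; "joint_velocities": joint speeds; "effort": joint torques, N m; "tool_pos": TCP position; "tcp_rot": TCP orientation; "ft_force": force on the tool from outside, world axes, zero at the start; "ft_torque": the same for the moment, N m; "width": opening from 0.0 (shut) to 1.0 (fully open); "grasp_force": force on a finger pad.
Only numpy, scipy, OpenCV 4.12 (cv2) and the standard library are available. Lean on these libraries where they do the work, as an engineer would, in place of code of your own. Each camera call takes 0.05 s, during which the arm holds its last target. There are 200 camera calls.

TASK

Make the pipette-tip box ready for use: take the lighter off its lid and lay it flat in the white tray, then lift the self-closing lid by its orange tab until it is 45 degrees open. The program finishes while holding: keep hold of the lid at 45 degrees and do not let go. Leave the wash bottle, the agar dish and the metal cup where they stand.

Things in the scene. Friction and masses are not known exactly. Their poses are not given: they have to be found in the camera images.
- dock: fixed aluminium plate 112 x 142 x 6 mm carrying the fastened blue tip box (98 x 124 x 90 mm). Origin: centre of the plate's underside, on the worktop; x points from the box's front (orange tab, robot side) to its back (hinge), y along the hinge line, z up. In this frame the flat clear lid top is at z = 97 mm and spans x -44 to +40, y -61 to +61 mm
- tip_box_lid (a joint): opening angle of the clear lid in rad about the hinge at the box's back edge: 0 shut, 0.785 = 45 degrees, grows as the front of the lid rises, stop at 1.92. Weight and a weak hinge spring shut it from any angle up to 45 degrees and beyond; lifting at the tab takes about 1 to 2 N
- lid_hinge (a point): point on the hinge axis, middle of the box's width: x = +46, y = 0, z = 59 mm in the dock frame; the hinge axis runs along the dock's y
- tab_grip (a point): point in the orange lifting tab on the lid's front: an upright fin 12 mm thick (dock y), 20 mm high, 46 mm long; point at mid-thickness, mid-height, 15 mm from the free end (shut: x -76, y 0, z 77 mm in the dock frame; 123 mm from the hinge axis). Moves with the lid. Pinch its two flat faces, fingers closing along dock y; the fin can pivot between the pads as the lid rises
- lighter: green pocket lighter 80 mm long (own y) x 24 mm wide (own x) x 12 mm high, about 30 g, lying flat on the lid at the start, roughly along the dock's x axis. Origin: centre of the underside, z up
- tray: fixed open white plastic tray 130 (own x) x 140 (own y) x 22 mm high, walls 5 mm thick, inner floor 12 mm above the worktop (rim 10 mm above the floor). Origin: centre of the underside, z up
- wash_bottle: white wash bottle with red cap and bent spout, 112 x 132 x 236 mm, loose; leave alone. Origin: centre of the underside
- agar_dish: closed agar dish, 92 mm diameter, 17 mm high, loose; leave alone. Origin: centre of the underside
- loop_cup: empty metal cup, 77 mm diameter, 83 mm high, loose; leave alone. Origin: centre of the underside
- sash_edge (a point): right end of the lower edge of the hood's raised front sash (fixed, always here). The edge runs level from here at height 492 mm to the left and back towards the robot, over the line x + y = 0.44 m; all objects stand behind it, so the arm must reach in below it (a tool leaning about 40 degrees forward keeps wrist and forearm clear). The hood's upright post stands below this point
Not all that is in view belongs to the job. Leave any purple look-alike of the lighter alone.

How it is judged:
By the outcome, as a careful person would: the job done as asked, in the order asked, and still so for the second after the job is handed in, while the arm keeps its last pose, push and grip.
It also fails if it takes over 58 s, if anything falls off the work surface, if the arm or the gripper's body presses on something with over 40 N, if the wrist force passes 120 N, or if a joint passes its speed limit or range.

## Working session

There is one attempt and no reset: what is moved stays moved. The work goes in short steps, Python scripts to look and compute and a shell command to move; the robot and the scene stay as the last step left them, time stands still between calls to the robot, and variables do not carry over. Pictures are saved under pics/ and viewed, at most 13 in all, crops included, and the job is handed in when it is done.

```bash
ls; mkdir -p pics; python3 - <<'E'
from workcell import *
import cv2,numpy as np
s=read_state();print(s)
for n in("scene","top","wrist"):
    p,d=snapshot(n);print(n,camera_params(n));cv2.imwrite(f"pics/{n}0.png",p[:,:,::-1]);np.savez(f"pics/{n}0.npz",p=p,d=d)
a=[cv2.imread(f"pics/{n}0.png") for n in("scene","top")]
E
```

```text
pics
{'time': 0.0, 'joint_pos': array([-7.02615256e+01,  3.02758636e+00,  8.03124268e+01, -1.70921721e-03,
        9.67497976e+01, -4.02769157e+00]), 'joint_velocities': array([-0.07847469,  0.08248645,  0.09689118,  0.00614079, -0.01386343,
       -0.0208847 ]), 'effort': array([ 5.00563219e-04, -3.81667972e+01, -3.60183191e+01, -8.13256474e-05,
        6.18578953e-03,  1.88840926e-05]), 'tool_pos': array([ 211.47968049, -480.15919631,  209.17431958]), 'tcp_rot': array([-1.79910292e+02, -4.61469229e-03,  2.37659628e+01]), 'ft_force': array([-0.20206295,  0.54312902, -0.06361862]), 'ft_torque': array([-0.02504326, -0.04585118,  0.00705669]), 'grasp_force': 0.0, 'width': 0.9993737966992474}
scene {'fovy': 47.19592783075108, 'cx': 255.81801678005007, 'cy': 188.01327630474643, 'xyz': array([-409.99088828, -179.79593663, 1221.4019047 ]), 'attitude': array([-132.48037904,    0.7036431 ,  -70.52631607])}
top {'fovy': 43.931006547045854, 'cx': 261.7045235838444, 'cy': 190.34973057891898, 'xyz': array([-341.66262337,  293.18417724, 1383.56777215]), 'attitude': array([-141.1590301 ,   -0.66144494,  -96.84579076])}
wrist {'fovy': 68.15869426615237, 'cx': 258.0424445555657, 'cy': 193.68689539230874, 'mount': array([[-9.39662258e-05, -9.47717810e-01, -3.19109610e-01,
         8.10854686e+01],
       [ 9.99999852e-01,  8.16931914e-05, -5.37082869e-04,
         2.10451258e-01],
       [ 5.35072083e-04, -3.19109613e-01,  9.47717663e-01,
        -1.62552052e+02],
       [ 0.00000000e+00,  0.00000000e+00,  0.00000000e+00,
         1.00000000e+00]])}
```

View pics/scene0.png

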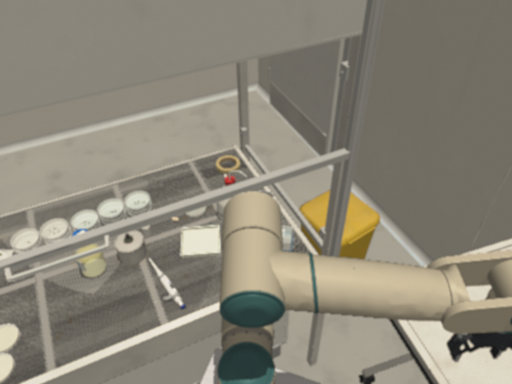

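View pics/top0.png

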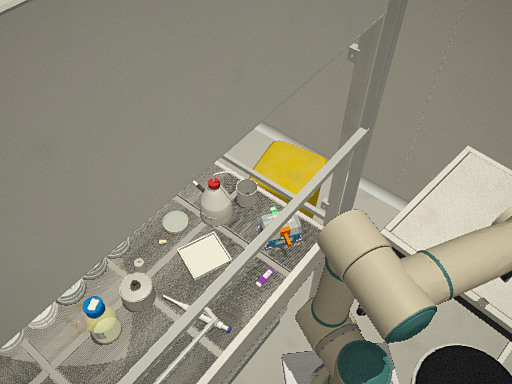

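The top view shows the box at about (280,230) with its orange tab at (286,235). The green lighter end is at (273,211), the tray at (205,257), the purple decoy at (265,276), the bottle at (215,205), the cup at (247,192) and the dish at (175,221). The sash bar partly hides the box.

```bash
cat > h.py <<'E'
from workcell import *
import cv2,numpy as np
from scipy.spatial.transform import Rotation as R
def rot(a): return R.from_euler('xyz',a,degrees=True).as_matrix()
def pose(c,s=None):
    if 'mount' in c:
        M=c['mount'];T=np.eye(4);T[:3,:3]=rot(s['tcp_rot']);T[:3,3]=s['tool_pos'];M=T@M
        return M[:3,:3],M[:3,3]
    return rot(c['attitude']),c['xyz']
def cloud(n,d,s=None):
    c=camera_params(n);Rm,t=pose(c,s);f=192/np.tan(np.radians(c['fovy']/2))
    v,u=np.mgrid[:384,:512];P=np.dstack([(u-c['cx'])/f*d,(v-c['cy'])/f*d,d])
    return P@Rm.T+t
def onplane(n,uv,z,s=None):
    c=camera_params(n);Rm,t=pose(c,s);f=192/np.tan(np.radians(c['fovy']/2))
    uv=np.atleast_2d(uv).astype(float);r=np.c_[(uv[:,0]-c['cx'])/f,(uv[:,1]-c['cy'])/f,np.ones(len(uv))]@Rm.T
    return t+r*((z-t[2])/r[:,2])[:,None]
def grab(n,k):
    s=read_state();p,d=snapshot(n);cv2.imwrite(f"pics/{n}{k}.png",p[:,:,::-1]);np.savez(f"pics/{n}{k}.npz",p=p,d=d);return s,p,d,cloud(n,d,s)
E
python3 - <<'E'
from h import *
z=np.load('pics/top0.npz');p,d=z['p'],z['d'];C=cloud('top',d);np.set_printoptions(precision=0,suppress=True)
for n,u,v in [('tab',286,235),('lighter',273,211),('tray',205,257),('cap',213,184),('cup',247,185),('dish',175,221),('decoy',265,276),('bar',362,133),('bar2',280,218),('bar3',160,350),('table',240,290),('lid',268,222),('post',345,190)]:
    print(n,C[v,u],d[v,u],p[v,u])
hsv=cv2.cvtColor(p,cv2.COLOR_RGB2HSV)
for n,lo,hi in [('orange',(5,180,150),(18,255,255)),('green',(45,90,80),(85,255,255)),('purple',(130,80,60),(165,255,255)),('red',(0,180,100),(4,255,255))]:
    m=cv2.inRange(hsv,lo,hi);k=cv2.connectedComponentsWithStats(m)
    for st,ce in zip(k[2][1:],k[3][1:]):
        if st[4]>15: print(n,st,ce)
E
```

```text
tab [500.  97.  86.] 1550.3367 [242 145   0]
lighter [585. 129. 108.] 1583.0334 [ 46 212 102]
tray [492. 367.  12.] 1580.4235 [238 235 213]
cap [665. 319. 178.] 1562.2036 [220  62  49]
cup [755. 200.  48.] 1730.1285 [137 131 119]
dish [653. 465.   8.] 1675.1736 [197 198 174]
decoy [399. 178.  12.] 1538.6608 [233 224 215]
bar [515. -83. 513.] 1241.998 [199 198 184]
bar2 [269. 168. 514.] 1067.2118 [199 200 187]
bar3 [ -2. 431. 513.] 877.513 [196 194 181]
table [359. 262.  12.] 1506.6733 [117 114 101]
lid [551. 150.  95.] 1570.5381 [199 204 192]
post [549. -88. 234.] 1481.2784 [122 121 110]
orange [280 226  11   6  38] [285. 229.]
orange [284 232   7  13  45] [287. 238.]
green [398 309  37  24 195] [416. 320.]
green [383 357   6   7  17] [386. 360.]
green [366 362  25  22 159] [381. 377.]
purple [257 268  18  17  73] [265. 277.]
red [208 178  12  11  86] [214. 183.]
```

```bash
python3 - <<'E'
import cv2
a=cv2.imread('pics/top0.png')[160:320,140:340];cv2.imwrite('pics/c1.png',cv2.resize(a,None,fx=3.7,fy=3.7,interpolation=cv2.INTER_CUBIC))
E
```

```text
(no output)
```

View pics/c1.png

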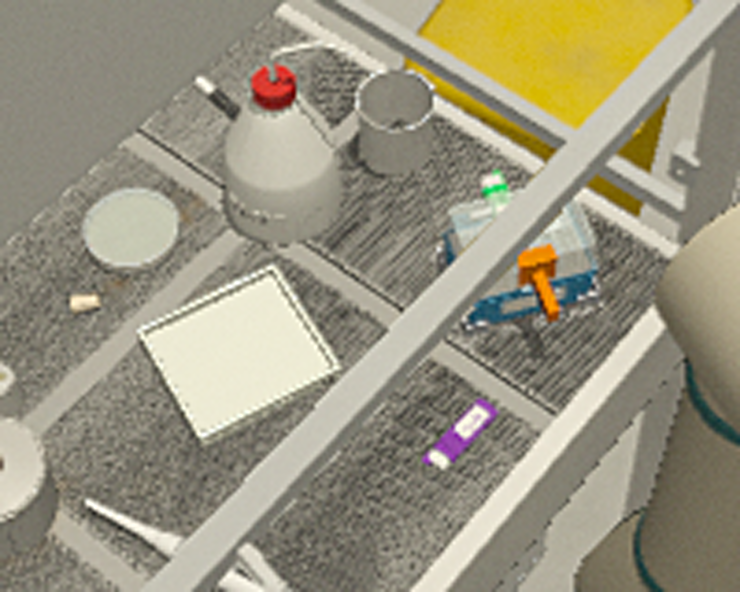

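The crop shows the fin pointing toward the robot at crop (545,280). The lighter's far end sticks out behind the bar at crop (493,185). Next I'll work out waypoints to a tilted view pose beneath the sash.

```bash
cat >> h.py <<'E'
def tool(yaw,tilt):
    y,t=np.radians([yaw,tilt]);c,s=np.cos(y),np.sin(y)
    z=np.array([c*np.sin(t),s*np.sin(t),-np.cos(t)]);x=np.array([c*np.cos(t),s*np.cos(t),np.sin(t)])
    return np.c_[x,np.cross(z,x),z]
def rel(P0,R0,wps):
    for P,Rw in wps:
        print(np.round(R0.T@(np.array(P)-P0),1).tolist(),np.round(R.from_matrix(R0.T@Rw).as_rotvec(),3).tolist())
E
python3 - <<'E'
from h import *
np.set_printoptions(precision=0,suppress=True)
z=np.load('pics/top0.npz');C=cloud('top',z['d'])
for u,v in [(313,249),(290,285),(318,255),(300,310),(270,330),(345,215),(325,180),(352,100)]: print(u,v,C[v,u])
w=[(211,-480,210,0),(190,-350,300,0),(270,-250,310,0),(310,-140,310,0),(340,-40,250,40),(430,70,200,40)]
rel(np.array([211.6,-480.5,210]),tool(24,0),[(a[:3],tool(24,a[3])) for a in w])
E
```

```text
313 249 [493.   0.  -6.]
290 285 [375.  98. -22.]
318 255 [493. -22. -50.]
300 310 [165. 121. 247.]
270 330 [ 490.  132. -657.]
345 215 [189.  54. 618.]
325 180 [381.  41. 498.]
352 100 [581. -63. 571.]
[-0.3, -0.7, 0.0] [0.0, 0.0, 0.0]
[33.3, -128.0, -90.0] [0.0, 0.0, 0.0]
[147.1, -186.8, -100.0] [0.0, 0.0, 0.0]
[228.4, -271.0, -100.0] [0.0, 0.0, 0.0]
[296.5, -350.2, -40.0] [0.0, 0.698, 0.0]
[423.4, -414.1, 10.0] [0.0, 0.698, 0.0]
```

```bash
python3 -m inch '{"plan":[[[8,-32,-23],[0,0,0]],[[16,-64,-46],[0,0,0]],[[25,-96,-68],[0,0,0]],[[33,-128,-90],[0,0,0]],[[70,-147,-95],[0,0,0]],[[108,-166,-98],[0,0,0]],[[147,-187,-100],[0,0,0]],[[147,-187,-100],[0,0,0]]]}' 1 20; python3 -m inch '{"plan":[[[27,-28,0],[0,0,0]],[[54,-56,0],[0,0,0]],[[81,-84,0],[0,0,0]],[[95,-100,12],[0,0.14,0]],[[108,-116,24],[0,0.28,0]],[[122,-132,36],[0,0.42,0]],[[135,-148,48],[0,0.56,0]],[[149,-163,60],[0,0.698,0]]]}'
```

```text
time: 0.95
tool_pos: [273.0, -246.9, 310.6]
tcp_rot: [179.9, -0.1, 24.2]
ft_force: [1.0, -0.6, 1.6]
width: 1.0
grasp_force: 0.0
time: 1.75
tool_pos: [359.1, -53.4, 250.7]
tcp_rot: [-179.0, -39.8, 23.6]
ft_force: [0.3, 0.2, -0.3]
width: 0.995
grasp_force: 0.0
```

```bash
python3 - <<'E'
from h import *
s=read_state();print(s['tool_pos'],s['tcp_rot'],s['joint_pos'])
rel(np.array([340,-40,250.]),tool(24,40),[((430,70,200),tool(24,40))])
rel(s['tool_pos'],rot(s['tcp_rot']),[((430,70,200),tool(24,40))])
E
```

```text
[359.07985952 -53.36553701 250.70874766] [-178.98310854  -39.78673349   23.5674642 ] [-45.58627662 -52.063106   123.28803941  37.22471344  92.71746021
  27.73561977]
[65.1, -63.9, 119.9] [0.0, 0.0, 0.0]
[55.4, -82.7, 113.6] [-0.013, 0.004, -0.006]
```

```bash
python3 -m inch '{"plan":[[[14,-21,28],[0,0,0]],[[28,-42,57],[0,0,0]],[[42,-62,85],[0,0,0]],[[55,-83,114],[0,0,0]],[[55,-83,114],[0,0,0]],[[55,-83,114],[0,0,0]]]}'; python3 - <<'E'
from h import *
s,p,d,C=grab('wrist',1);print(s['joint_pos'],s['joint_velocities'].max())
np.savez('pics/w1s.npz',P=s['tool_pos'],r=s['tcp_rot'])
cv2.imwrite('pics/w1.png',p[:,:,::-1])
E
```

```text
time: 2.35
tool_pos: [429.0, 70.7, 199.8]
tcp_rot: [-179.2, -39.5, 23.9]
ft_force: [-0.6, 0.1, 0.0]
width: 1.0
grasp_force: 0.0
[-10.75619867 -46.06358597 126.0841118   23.72425676  68.08728938
  52.43455714] 0.3496214532001469
```

View pics/w1.png

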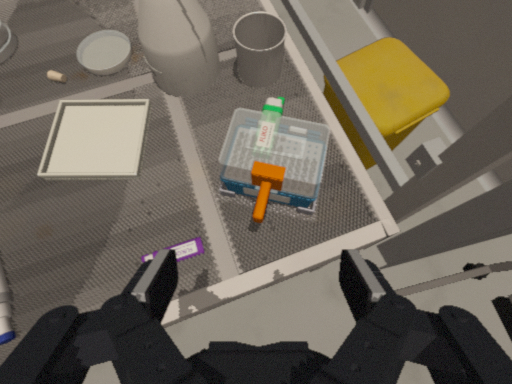

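The wrist view shows the lighter on the lid at (268,125), with its green end at (273,103). The tab fin is at (262,200), the tray centre at (96,138) and the decoy at (173,250). I'll measure poses from here.

```bash
cat > m.py <<'E'
from h import *
np.set_printoptions(precision=1,suppress=True)
def comp(m,C,roi):
    k=np.zeros_like(m);x0,y0,x1,y1=roi;k[y0:y1,x0:x1]=m[y0:y1,x0:x1];return C[k>0]
def rect(P):
    r=cv2.minAreaRect(P[:,:2].astype(np.float32));b=cv2.boxPoints(r);e=[b[1]-b[0],b[2]-b[1]];e=max(e,key=np.linalg.norm)
    return np.array(r[0]),np.array(r[1]),np.degrees(np.arctan2(e[1],e[0]))
E
python3 - <<'E'
from m import *
z=np.load('pics/wrist1.npz');p,d=z['p'],z['d'];w=np.load('pics/w1s.npz');s={'tool_pos':w['P'],'tcp_rot':w['r']}
C=cloud('wrist',d,s);hsv=cv2.cvtColor(p,cv2.COLOR_RGB2HSV)
# lighter: points above the lid
L=comp(((C[...,2]>103)&(C[...,2]<116)&(d>0)).astype(np.uint8),C,(230,85,330,165));print('lighter hi',len(L),rect(L),L[:,2].mean())
g=comp(cv2.inRange(hsv,(40,60,60),(85,255,255)),C,(230,85,330,165));print('green',len(g),rect(g),np.median(g[:,2]))
o=cv2.inRange(hsv,(5,180,100),(20,255,255));O=comp(o,C,(240,155,300,225));print('orange',rect(O),np.percentile(O[:,2],[5,50,95]))
Ot=O[O[:,2]>83];
print('top-of-orange',rect(Ot))
lid=comp(((C[...,2]>93)&(C[...,2]<101)&(d>0)).astype(np.uint8),C,(215,100,335,215));print('lid',len(lid),rect(lid),np.median(lid[:,2]))
t=comp((hsv[...,2]>180).astype(np.uint8),C,(35,90,160,190));t=t[(t[:,2]>8)&(t[:,2]<30)];print('tray',rect(t),np.percentile(t[:,2],[5,50,95]))
print('probes',[ (uv,C[uv[1],uv[0]]) for uv in [(262,215),(260,200),(268,172),(268,125),(230,150),(310,150),(300,190),(180,60),(258,45)]])
E
```

```text
lighter hi 1182 (array([567.2, 121.3]), array([79.8, 23.6]), np.float32(11.404955)) 106.66895937559424
green 237 (array([535.7, 112.7]), array([311.9,  32.8]), np.float32(17.917946)) 106.69003473314564
orange (array([456.1,  85.2]), array([141.3,  35.1]), np.float32(13.770556)) [82.6 90.5 99.1]
top-of-orange (array([456.1,  85.2]), array([141.3,  35.1]), np.float32(13.770556))
lid 5312 (array([554.6, 106.7]), array([ 94. , 116.5]), np.float32(-79.26764)) 95.26518088440093
tray (array([500.2, 368.1]), array([129.2, 139.1]), np.float32(-65.55724)) [10.1 11.4 21.1]
probes [((262, 215), array([471.5,  86.6,  84.3])), ((260, 200), array([485.9,  95.4,  85.3])), ((268, 172), array([514.5,  98.8,  98.5])), ((268, 125), array([564. , 120.7, 107.1])), ((230, 150), array([524. , 150. ,  94.2])), ((310, 150), array([560.3,  67.1,  95.2])), ((300, 190), array([519.7,  60.3,  73.5])), ((180, 60), array([632. , 283.7,  75.6])), ((258, 45), array([753.9, 220.4,  24.1]))]
```

```bash
python3 - <<'E'
from m import *
from scipy.optimize import least_squares
z=np.load('pics/wrist1.npz');p,d=z['p'],z['d'];w=np.load('pics/w1s.npz');s={'tool_pos':w['P'],'tcp_rot':w['r']}
C=cloud('wrist',d,s);hsv=cv2.cvtColor(p,cv2.COLOR_RGB2HSV)
o=cv2.inRange(hsv,(5,180,100),(20,255,255))
o=cv2.erode(o,np.ones((2,2),np.uint8))
# fin top face pixels -> cast on plane z=87
m=np.zeros_like(o);m[189:225,245:285]=o[189:225,245:285];v,u=np.nonzero(m)
for zz in (87,85): 
  F=onplane('wrist',np.c_[u,v],zz,s);print('fin',rect(F))
D=C[m>0];D=D[(D[:,2]>80)&(D[:,2]<92)];print('fin depth',len(D),rect(D),np.median(D[:,2]))
lid=comp(((C[...,2]>93)&(C[...,2]<98)&(d>0)&(o==0)).astype(np.uint8),C,(215,100,335,180));print('lid',rect(lid))
# kinematics
J=np.array([[-70.26,3.03,80.31],[-45.586,-52.063,123.288],[-10.756,-46.064,126.084]])
T=np.array([[211.48,-480.16,209.17],[359.08,-53.366,250.71],s['tool_pos']]);A=np.array([[-179.91,0,23.77],[-178.983,-39.787,23.567],s['tcp_rot']])
def fk(x,j,a):
    j=np.radians(j);r=x[1]*np.sin(j[1])+x[2]*np.sin(j[1]+j[2])+x[4];zz=x[0]+x[1]*np.cos(j[1])+x[2]*np.cos(j[1]+j[2])
    return np.array([r*np.cos(j[0]),r*np.sin(j[0]),zz])
f=lambda x:np.concatenate([fk(x,j,a)+x[3]*rot(a)[:,2]-t for j,t,a in zip(J,T,A)])
q=least_squares(f,[140,400,370,330,0]);print(q.x,np.abs(q.fun).max())
E
```

```text
fin (array([481.8,  92.2]), array([37.7, 10.6]), np.float32(10.536752))
fin (array([482.4,  92.4]), array([38. , 10.7]), np.float32(10.536764))
fin depth 304 (array([483.5,  92.7]), array([35.8, 10.5]), np.float32(10.347533)) 85.32333500721586
lid (array([550.6, 105.9]), array([ 85. , 116.5]), np.float32(-79.225395))
[155.3 361.7 454.3 361.6  52.3] 35.175055055777364
```

```bash
python3 - <<'E'
from m import *
s=read_state()
rel(np.array([430,70,200.]),tool(24,40),[((574,123,150),tool(11.4,40))])
rel(np.array([574,123,150.]),tool(11.4,40),[((574,123,104),tool(11.4,40))])
E
```

```text
[85.1, 10.2, 136.7] [-0.141, 0.0, 0.168]
[-29.6, 0.0, 35.2] [0.0, 0.0, 0.0]
```

```bash
python3 -m inch '{"plan":[[[21,2.5,34],[-0.035,0,0.042]],[[42,5,68],[-0.07,0,0.084]],[[64,7.5,102],[-0.105,0,0.126]],[[85,10,137],[-0.141,0,0.168]],[[85,10,137],[-0.141,0,0.168]],[[85,10,137],[-0.141,0,0.168]],[[85,10,137],[-0.141,0,0.168]]]}' 0.48 30; python3 - <<'E'
from m import *
s,p,d,C=grab('wrist',2);print(s['joint_pos'],s['ft_force'])
L=comp(((C[...,2]>103)&(C[...,2]<112)&(d>0)).astype(np.uint8),C,(100,50,450,300));print(len(L),rect(L))
rel(s['tool_pos'],rot(s['tcp_rot']),[((574,123,104),tool(11.4,40))])
E
```

```text
time: 3.1
tool_pos: [572.9, 122.2, 150.7]
tcp_rot: [-179.4, -39.6, 11.2]
ft_force: [-0.5, 0.2, 0.4]
width: 0.483
grasp_force: 0.0
[  6.6 -14.4 111.3   5.1  43.8  82.8] [-0.5  0.2  0.4]
3290 (array([625.2, 201.7]), array([262.3,  65.6]), np.float32(54.734943))
[-28.8, -0.2, 36.8] [-0.008, 0.007, -0.003]
```

View pics/wrist2.png

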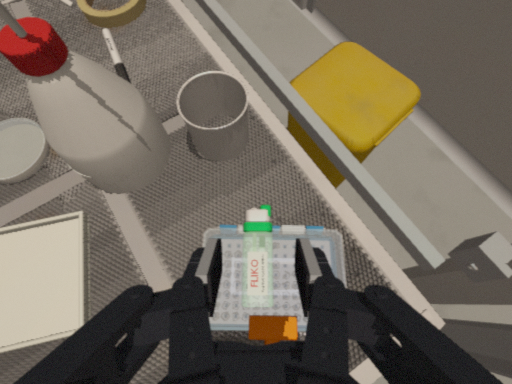

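The lighter at (258,260) is centred between the fingers (about 208 and 305) and lies parallel to them. I'll descend now.

```bash
python3 -m inch '{"plan":[[[-8,0,9],[0,0,0]],[[-16,0,19],[0,0,0]],[[-22,0,27],[0,0,0]],[[-26,0,31],[0,0,0]],[[-26,0,31],[0,0,0]],[[-26,0,31],[0,0,0]]]}'; python3 -m inch '{"plan":[[[-1,0,1.5],[0,0,0]],[[-3,0,3.5],[0,0,0]],[[-3,0,3.5],[0,0,0]],[[-3,0,3.5],[0,0,0]]]}'
```

```text
time: 3.75
tool_pos: [572.2, 124.5, 108.5]
tcp_rot: [-179.4, -39.4, 11.3]
ft_force: [-0.4, -0.6, 0.4]
width: 0.478
grasp_force: 0.0
time: 4.15
tool_pos: [572.0, 124.5, 103.9]
tcp_rot: [-179.4, -39.4, 11.3]
ft_force: [0.4, -0.1, -0.0]
width: 0.48
grasp_force: 0.0
```

```bash
python3 -m inch '{"plan":[[[0,0,0],[0,0,0]],[[0,0,0],[0,0,0]],[[0,0,0],[0,0,0]],[[0,0,0],[0,0,0]],[[0,0,0],[0,0,0]],[[0,0,0],[0,0,0]],[[0,0,0],[0,0,0]],[[0,0,0],[0,0,0]]]}' 0.1 30; python3 -m inch '{"plan":[[[3,0,-4],[0,0,0]],[[6,0,-8],[0,0,0]],[[13,0,-15],[0,0,0]],[[20,0,-23],[0,0,0]],[[26,0,-31],[0,0,0]],[[29,0,-35],[0,0,0]],[[29,0,-35],[0,0,0]]]}'; python3 - <<'E'
from m import *
s,p,d,C=grab('wrist',3);print(s['width'],s['grasp_force'],s['ft_force'])
E
```

```text
time: 4.95
tool_pos: [572.0, 124.4, 103.9]
tcp_rot: [-179.4, -39.4, 11.3]
ft_force: [-0.6, 0.8, 0.4]
width: 0.1
grasp_force: 0.0
time: 5.65
tool_pos: [572.7, 124.2, 150.9]
tcp_rot: [-179.4, -39.6, 11.3]
ft_force: [-0.2, -0.9, -0.4]
width: 0.103
grasp_force: 0.0
0.1030605865286847 0.0 [-0.2 -0.9 -0.4]
```

View pics/wrist3.png

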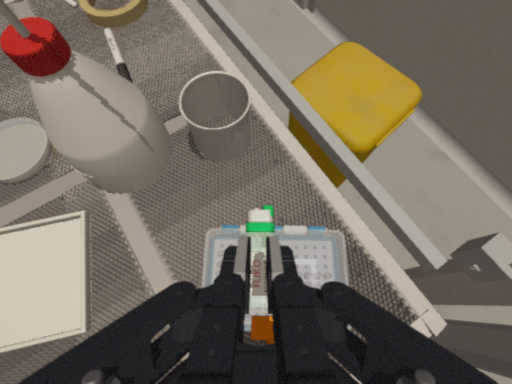

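The fingers closed above the lighter, which still lies undisturbed on the lid. I'll measure from depth where the fingertips really are.

```bash
python3 - <<'E'
from m import *
M=camera_params('wrist')['mount'];f=192/np.tan(np.radians(camera_params('wrist')['fovy']/2));c=camera_params('wrist')
for k,uv in [(2,(200,225)),(2,(290,325)),(3,(225,256)),(3,(264,290))]:
    d=np.load(f'pics/wrist{k}.npz')['d'];v,u=np.mgrid[:384,:512]
    P=np.dstack([(u-c['cx'])/f*d,(v-c['cy'])/f*d,d])@M[:3,:3].T+M[:3,3]
    a=P[235:300,uv[0]:uv[1]].reshape(-1,3);a=a[(a[:,0]>-15)&(a[:,0]<20)&(a[:,2]>-60)&(a[:,2]<8)]
    print(k,uv,len(a),'max z',np.percentile(a[:,2],[50,90,98,100]) if len(a) else 0,'x',np.percentile(a[:,0],[2,98]) if len(a) else 0,'y',np.percentile(a[:,1],[2,98]) if len(a) else 0)
s=read_state();C=cloud('wrist',np.load('pics/wrist3.npz')['d'],s);p=np.load('pics/wrist3.npz')['p'];g=cv2.inRange(cv2.cvtColor(p,cv2.COLOR_RGB2HSV),(45,150,60),(85,255,255));v,u=np.nonzero(g[200:240,240:280]);print(C[200:240,240:280][v,u].mean(0))
p2=np.load('pics/wrist2.npz');g=cv2.inRange(cv2.cvtColor(p2['p'],cv2.COLOR_RGB2HSV),(45,150,60),(85,255,255));v2,u2=np.nonzero(g[200:240,240:280]);print(v.mean(),u.mean(),v2.mean(),u2.mean())
for uv in [(259,222),(259,260),(222,262),(325,262)]: print(uv,C[uv[1],uv[0]])
E
```

```text
2 (200, 225) 1018 max z [-44.5 -29.6 -25.4 -21.8] x [-10.9   9.9] y [-28.8 -19.7]
2 (290, 325) 1197 max z [-44.  -30.2 -25.6 -22.2] x [-10.6   9.8] y [21.  32.9]
3 (225, 256) 1004 max z [-44.8 -30.3 -24.7 -20.2] x [-7.3  9.9] y [-15.8  -3.6]
3 (264, 290) 926 max z [-44.8 -29.9 -24.2 -20. ] x [-7.9  9.9] y [ 4.9 15.9]
[589.2 124.7 107.8]
23.44727272727273 21.56 23.14963503649635 19.09124087591241
(259, 222) [590.1 127.  106.6]
(259, 260) [560.7 121.  106.9]
(222, 262) [545.7 135.8 186.5]
(325, 262) [571.7  69.   93.5]
```

```bash
python3 - <<'E'
from m import *
c=camera_params('wrist');M=c['mount'];f=192/np.tan(np.radians(c['fovy']/2))
for k,us in [(2,[205,212,218,298,306,314]),(3,[236,242,246,270,276,284])]:
    d=np.load(f'pics/wrist{k}.npz')['d'];v,u=np.mgrid[:384,:512]
    P=np.dstack([(u-c['cx'])/f*d,(v-c['cy'])/f*d,d])@M[:3,:3].T+M[:3,3]
    for uu in us:
        print(k,uu,[tuple(P[r,uu].round().astype(int)) for r in range(232,262,4)])
E
```

```text
2 205 [(np.int64(-26), np.int64(-44), np.int64(53)), (np.int64(-29), np.int64(-44), np.int64(50)), (np.int64(-30), np.int64(-43), np.int64(46)), (np.int64(-34), np.int64(-43), np.int64(45)), (np.int64(9), np.int64(-26), np.int64(-37)), (np.int64(9), np.int64(-26), np.int64(-41)), (np.int64(10), np.int64(-25), np.int64(-46)), (np.int64(9), np.int64(-24), np.int64(-49))]
2 212 [(np.int64(-26), np.int64(-38), np.int64(52)), (np.int64(-28), np.int64(-38), np.int64(49)), (np.int64(9), np.int64(-24), np.int64(-29)), (np.int64(9), np.int64(-23), np.int64(-33)), (np.int64(9), np.int64(-23), np.int64(-38)), (np.int64(9), np.int64(-22), np.int64(-41)), (np.int64(9), np.int64(-21), np.int64(-45)), (np.int64(10), np.int64(-21), np.int64(-50))]
2 218 [(np.int64(-26), np.int64(-33), np.int64(51)), (np.int64(-28), np.int64(-33), np.int64(49)), (np.int64(9), np.int64(-21), np.int64(-29)), (np.int64(10), np.int64(-20), np.int64(-34)), (np.int64(8), np.int64(-20), np.int64(-36)), (np.int64(8), np.int64(-20), np.int64(-38)), (np.int64(5), np.int64(-20), np.int64(-37)), (np.int64(3), np.int64(-20), np.i
[... 2581 characters left out ...]
p.int64(15), np.int64(51)), (np.int64(-28), np.int64(15), np.int64(49)), (np.int64(10), np.int64(10), np.int64(-29)), (np.int64(9), np.int64(10), np.int64(-33)), (np.int64(10), np.int64(9), np.int64(-39)), (np.int64(10), np.int64(9), np.int64(-42)), (np.int64(10), np.int64(9), np.int64(-46)), (np.int64(10), np.int64(9), np.int64(-49))]
3 284 [(np.int64(-26), np.int64(22), np.int64(51)), (np.int64(-28), np.int64(22), np.int64(49)), (np.int64(-31), np.int64(22), np.int64(47)), (np.int64(-33), np.int64(22), np.int64(45)), (np.int64(5), np.int64(14), np.int64(-30)), (np.int64(5), np.int64(14), np.int64(-35)), (np.int64(5), np.int64(14), np.int64(-37)), (np.int64(4), np.int64(13), np.int64(-41))]
```

The visible fingertips end about 25 mm behind the nominal TCP, which explains the miss. I'll re-aim with that offset and descend in small, force-checked steps.

```bash
python3 - <<'E'
from m import *
s=read_state();print(s['tool_pos'],s['tcp_rot'])
rel(s['tool_pos'],rot(s['tcp_rot']),[((590,126,x),tool(11.4,40)) for x in(135,93,87)])
E
python3 -m inch '{"plan":[[[0,0,0],[0,0,0]],[[0,0,0],[0,0,0]],[[0,0,0],[0,0,0]],[[0,0,0],[0,0,0]]]}' 0.48 30
```

```text
[572.4 124.1 149.8] [-179.4  -39.5   11.3]
[4.2, 1.8, 22.7] [-0.01, 0.009, -0.001]
[-22.5, 2.2, 55.1] [-0.01, 0.009, -0.001]
[-26.3, 2.2, 59.7] [-0.01, 0.009, -0.001]
time: 6.1
tool_pos: [572.1, 124.1, 149.0]
tcp_rot: [-179.4, -39.4, 11.3]
ft_force: [-0.1, -0.0, -0.3]
width: 0.48
grasp_force: 0.0
```

```bash
python3 -m inch '{"plan":[[[2,0.5,11],[0,0,0]],[[4,1,22],[0,0,0]],[[-6,1,34],[0,0,0]],[[-15,1,46],[0,0,0]],[[-22,1,55],[0,0,0]],[[-22,1,55],[0,0,0]],[[-22,1,55],[0,0,0]]]}'; python3 -m inch '{"plan":[[[-2,0,2],[0,0,0]],[[-3,0,3.5],[0,0,0]],[[-3,0,3.5],[0,0,0]],[[-3,0,3.5],[0,0,0]]]}'
```

```text
time: 6.8
tool_pos: [590.1, 127.3, 93.1]
tcp_rot: [-179.3, -39.5, 11.3]
ft_force: [0.0, 0.1, -0.2]
width: 0.482
grasp_force: 0.0
time: 7.2
tool_pos: [589.9, 127.3, 88.5]
tcp_rot: [-179.4, -39.5, 11.3]
ft_force: [0.2, -0.1, -0.3]
width: 0.481
grasp_force: 0.0
```

```bash
python3 -m inch '{"plan":[[[-1,0,1],[0,0,0]],[[-1.5,0,2],[0,0,0]],[[-1.5,0,2],[0,0,0]],[[-1.5,0,2],[0,0,0]]]}'; python3 -m inch '{"plan":[[[0,0,0],[0,0,0]],[[0,0,0],[0,0,0]],[[0,0,0],[0,0,0]],[[0,0,0],[0,0,0]],[[0,0,0],[0,0,0]],[[0,0,0],[0,0,0]],[[0,0,0],[0,0,0]]]}' 0.1 30
```

```text
time: 7.6
tool_pos: [589.9, 127.3, 85.7]
tcp_rot: [-179.4, -39.4, 11.3]
ft_force: [0.4, 1.8, 0.1]
width: 0.48
grasp_force: 0.0
time: 8.3
tool_pos: [590.0, 127.3, 85.9]
tcp_rot: [-179.4, -39.5, 11.3]
ft_force: [0.2, 0.7, 1.0]
width: 0.265
grasp_force: 31.3
```

```bash
python3 -m inch '{"plan":[[[3,0,-4],[0,0,0]],[[10,0,-12],[0,0,0]],[[19,0,-23],[0,0,0]],[[26,0,-31],[0,0,0]],[[26,0,-31],[0,0,0]]]}'; python3 - <<'E'
from m import *
s=read_state();print(s['tool_pos'],s['tcp_rot'],s['width'],s['grasp_force'])
W=[((530,180,120),tool(18,40)),((510,260,105),tool(21,40)),((521,377,70),tool(24.4,40)),((521,377,3),tool(24.4,40))]
rel(s['tool_pos'],rot(s['tcp_rot']),W[:3])
rel(W[2][0],W[2][1],W[3:])
E
```

```text
time: 8.8
tool_pos: [591.5, 127.2, 129.2]
tcp_rot: [-179.4, -39.7, 11.3]
ft_force: [0.5, -0.8, -0.8]
width: 0.266
grasp_force: 31.2
[591.5 127.2 129.2] [-179.4  -39.7   11.3] 0.2655953122616496 31.19797646999359
[-44.3, -64.1, -24.1] [0.064, 0.005, -0.09]
[-56.9, -146.4, -14.2] [0.097, 0.005, -0.13]
[-53.3, -258.4, 35.5] [0.135, 0.004, -0.175]
[-43.1, 0.0, 51.3] [0.0, 0.0, 0.0]
```

```bash
python3 -m inch '{"plan":[[[-22,-32,-12],[0.032,0,-0.045]],[[-44,-64,-24],[0.064,0,-0.09]],[[-50,-105,-19],[0.08,0,-0.11]],[[-57,-146,-14],[0.097,0,-0.13]],[[-56,-184,2],[0.11,0,-0.145]],[[-55,-222,18],[0.122,0,-0.16]],[[-53,-258,35],[0.135,0,-0.175]],[[-53,-258,35],[0.135,0,-0.175]]]}'; python3 - <<'E'
from m import *
s,p,d,C=grab('wrist',4);print(s['tool_pos'],s['tcp_rot'],s['width'],s['grasp_force'],s['ft_force'])
E
```

```text
time: 9.6
tool_pos: [518.1, 379.1, 64.2]
tcp_rot: [-179.9, -39.3, 24.5]
ft_force: [-0.4, 0.0, -0.8]
width: 0.266
grasp_force: 31.1
[518.1 379.1  64.2] [-179.9  -39.3   24.5] 0.26606676396995327 31.148715019226074 [-0.4  0.  -0.8]
```

View pics/wrist4.png

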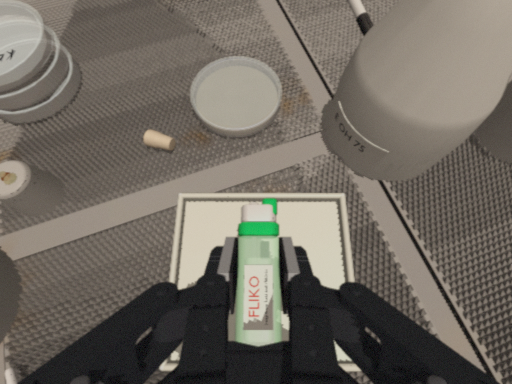

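The lighter is held between the fingers at (258,270), over the middle of the tray and in line with it. I'll lower it.

```bash
python3 -m inch '{"plan":[[[-10,0,12],[0,0,0]],[[-20,0,24],[0,0,0]],[[-29,0,35],[0,0,0]],[[-34,0,41],[0,0,0]],[[-37,0,44],[0,0,0]],[[-37,0,44],[0,0,0]],[[-37,0,44],[0,0,0]]]}'; python3 -m inch '{"plan":[[[-1,0,1],[0,0,0]],[[-2,0,2],[0,0,0]],[[-2,0,2],[0,0,0]]]}'
```

```text
time: 10.35
tool_pos: [519.5, 376.3, 11.2]
tcp_rot: [-179.9, -39.6, 24.3]
ft_force: [-0.4, -0.9, -0.1]
width: 0.264
grasp_force: 31.2
time: 10.65
tool_pos: [518.8, 376.1, 7.4]
tcp_rot: [-179.9, -39.5, 24.3]
ft_force: [-0.1, 0.1, -1.6]
width: 0.265
grasp_force: 31.2
```

```bash
python3 -m inch '{"plan":[[[-1,0,1],[0,0,0]],[[-2,0,2.3],[0,0,0]],[[-2,0,2.3],[0,0,0]],[[-2,0,2.3],[0,0,0]]]}';python3 -m inch '{"plan":[[[-0.7,0,0.8],[0,0,0]],[[-1.3,0,1.5],[0,0,0]],[[-1.3,0,1.5],[0,0,0]],[[-1.3,0,1.5],[0,0,0]]]}'
```

```text
time: 11.05
tool_pos: [518.7, 376.1, 4.3]
tcp_rot: [-179.9, -39.5, 24.3]
ft_force: [-0.8, -0.7, -1.0]
width: 0.263
grasp_force: 31.2
time: 11.45
tool_pos: [518.7, 376.1, 2.4]
tcp_rot: [-179.9, -39.5, 24.3]
ft_force: [0.0, -0.8, -1.0]
width: 0.264
grasp_force: 31.2
```

```bash
python3 -m inch '{"plan":[[[0,0,0],[0,0,0]],[[0,0,0],[0,0,0]],[[0,0,0],[0,0,0]],[[0,0,0],[0,0,0]],[[0,0,0],[0,0,0]]]}' 0.5 30; python3 -m inch '{"plan":[[[6,0,-8],[0,0,0]],[[16,0,-19],[0,0,0]],[[26,0,-31],[0,0,0]],[[45,0,-54],[0,0,0]],[[64,0,-77],[0,0,0]],[[64,0,-77],[0,0,0]]]}'; python3 - <<'E'
from m import *
s,p,d,C=grab('wrist',5);print(s['tool_pos'],s['tcp_rot'],s['width'],s['grasp_force'],s['ft_force'])
np.savez('pics/w5s.npz',P=s['tool_pos'],r=s['tcp_rot'])
L=comp(((C[...,2]>16)&(C[...,2]<35)&(d>0)).astype(np.uint8),C,(195,190,330,345));print(len(L),rect(L),np.percentile(L[:,2],[5,50,95]))
E
```

```text
time: 11.95
tool_pos: [518.7, 376.1, 2.5]
tcp_rot: [-179.9, -39.5, 24.3]
ft_force: [0.2, -0.4, 1.0]
width: 0.501
grasp_force: 0.0
time: 12.55
tool_pos: [521.3, 377.8, 109.9]
tcp_rot: [-179.7, -40.1, 24.2]
ft_force: [0.5, 1.6, 1.0]
width: 0.499
grasp_force: 0.0
[521.3 377.8 109.9] [-179.7  -40.1   24.2] 0.4993972446417593 0.0 [0.5 1.6 1. ]
3208 (array([511.5, 369.5]), array([106.9, 131.8]), np.float32(-65.78948)) [18.6 21.5 23.2]
```

View pics/wrist5.png

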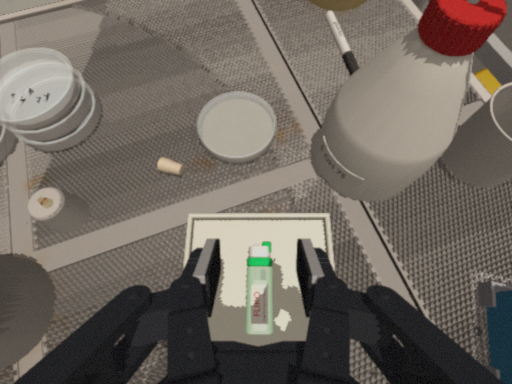

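The lighter lies flat in the tray at (260,290), and the bottle, cup and dish are undisturbed. Next is the tab.

```bash
python3 - <<'E'
from m import *
s=read_state()
rel(s['tool_pos'],rot(s['tcp_rot']),[((470,240,120),tool(17,40)),((450,86.5,130),tool(10.6,40))])
E
```

```text
[-69.9, 104.0, -76.0] [-0.085, 0.003, 0.097]
[-125.9, 235.6, -136.3] [-0.157, 0.003, 0.183]
```

```bash
python3 -m inch '{"plan":[[[-23,35,-25],[-0.028,0,0.032]],[[-47,69,-51],[-0.056,0,0.064]],[[-70,104,-76],[-0.085,0,0.097]],[[-85,137,-91],[-0.103,0,0.118]],[[-99,170,-106],[-0.12,0,0.14]],[[-113,203,-121],[-0.14,0,0.16]],[[-126,235.6,-136],[-0.157,0,0.183]],[[-126,235.6,-136],[-0.157,0,0.183]]]}'; python3 -m inch '{"plan":[[[0,0,0],[0,0,0]],[[0,0,0],[0,0,0]]]}';python3 - <<'E'
from m import *
s,p,d,C=grab('wrist',6);print(s['tool_pos'],s['tcp_rot'],s['ft_force'])
hsv=cv2.cvtColor(p,cv2.COLOR_RGB2HSV);o=cv2.inRange(hsv,(5,180,60),(20,255,255));v,u=np.nonzero(o);print('px',u.min(),u.max(),v.min(),v.max(),len(u))
D=C[o>0]
T=D[(D[:,2]>80)&(D[:,2]<89)&(D[:,0]<512)&(D[:,0]>440)];print('fin top',len(T),rect(T),np.median(T[:,2]))
X=D[(D[:,2]>92)&(D[:,0]<540)&(D[:,0]>440)];print('cross',len(X),rect(X))
lid=C[(C[...,2]>92.5)&(C[...,2]<99)&(d>0)&(o==0)&(C[...,0]<640)&(C[...,0]>480)&(C[...,1]<200)&(C[...,1]>20)];print('lid',len(lid),rect(lid))
E
```

```text
time: 13.4
tool_pos: [448.8, 81.9, 126.8]
tcp_rot: [179.7, -39.6, 10.4]
ft_force: [0.3, -0.1, 0.2]
width: 0.503
grasp_force: 0.0
time: 13.6
tool_pos: [448.8, 86.4, 126.4]
tcp_rot: [179.8, -39.5, 10.7]
ft_force: [-0.7, 0.4, -0.3]
width: 0.501
grasp_force: 0.0
[448.8  86.4 126.4] [179.8 -39.5  10.7] [-0.7  0.4 -0.3]
px 235 347 108 227 1949
fin top 852 (array([487.4,  94.6]), array([44.7, 33.5]), np.float32(10.3305435)) 85.24119689569585
cross 846 (array([515.9,  99.8]), array([16. , 34.9]), np.float32(-79.54567))
lid 9527 (array([549.9, 105.7]), array([ 84. , 116.7]), np.float32(-79.31225))
```

View pics/wrist6.png

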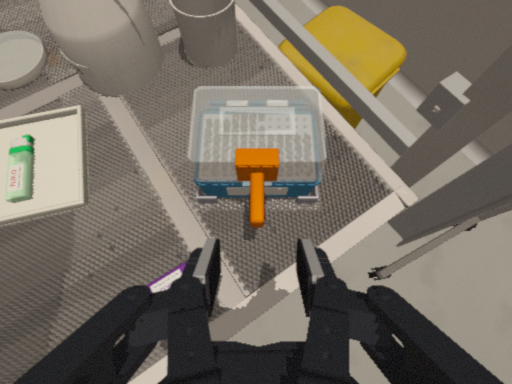

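The fin is at (258,205), centred between the fingers (about 210 and 308). The dock yaw of about 10.5° is confirmed, so I'll approach along the tool axis.

```bash
python3 - <<'E'
from m import *
s=read_state();g=tool(10.5,40)
T=np.array([503.8,97.2,46.4])
rel(s['tool_pos'],rot(s['tcp_rot']),[(T-25*g[:,2],g),(T,g)])
h=np.array([551.9,106.1]);e=np.array([np.cos(np.radians(10.5)),np.sin(np.radians(10.5))])
W=[]
for a in np.radians(np.arange(0,50,7.5)):
    b=np.radians(180-8.4)-a;x,z=46+123.3*np.cos(b),59+123.3*np.sin(b);W.append((np.r_[T[:2]+e*(x+76),T[2]+z-77],g))
rel(T,g,W)
E
```

```text
[-7.7, -0.3, 72.3] [0.0, 0.01, 0.004]
[-7.5, -0.3, 97.3] [0.0, 0.01, 0.004]
[0.0, 0.0, 0.0] [0.0, 0.0, 0.0]
[12.8, 0.0, -9.9] [0.0, 0.0, 0.0]
[26.7, -0.0, -18.0] [0.0, 0.0, 0.0]
[41.5, -0.0, -24.3] [0.0, 0.0, 0.0]
[57.1, 0.0, -28.6] [0.0, 0.0, 0.0]
[73.1, 0.0, -30.8] [0.0, 0.0, 0.0]
[89.2, -0.0, -30.9] [0.0, 0.0, 0.0]
```

```bash
python3 -m inch '{"plan":[[[-4,0,24],[0,0,0]],[[-7.5,0,48],[0,0.01,0]],[[-7.5,0,72],[0,0.01,0]],[[-7.5,0,86],[0,0.01,0]],[[-7.5,0,97],[0,0.01,0]],[[-7.5,0,97],[0,0.01,0]],[[-7.5,0,97],[0,0.01,0]]]}'; python3 - <<'E'
from m import *
s,p,d,C=grab('wrist',7);print(s['tool_pos'],s['tcp_rot'],s['ft_force'])
c=camera_params('wrist');M=c['mount'];f=192/np.tan(np.radians(c['fovy']/2));v,u=np.mgrid[:384,:512]
P=np.dstack([(u-c['cx'])/f*d,(v-c['cy'])/f*d,d])@M[:3,:3].T+M[:3,3]
o=cv2.inRange(cv2.cvtColor(p,cv2.COLOR_RGB2HSV),(5,180,60),(20,255,255))
k=(o>0)&(C[...,2]>78)&(C[...,2]<90);print('fin in tool',np.percentile(P[k],[1,50,99],axis=0),rect(C[k]))
E
```

```text
time: 14.35
tool_pos: [503.6, 96.7, 46.8]
tcp_rot: [179.8, -40.0, 10.8]
ft_force: [0.0, -0.1, -0.1]
width: 0.5
grasp_force: 0.0
[503.6  96.7  46.8] [179.8 -40.   10.8] [ 0.  -0.1 -0.1]
fin in tool [[ -5.4 -15.8 -53.1]
 [ 13.6  -0.6 -38.6]
 [ 31.5  15.  -21.5]] (array([487.5,  94.1]), array([44.2, 34.4]), np.float32(11.194744))
```

View pics/wrist7.png

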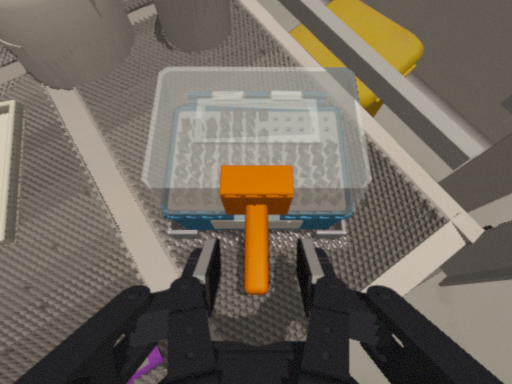

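The fingers straddle the fin at (257,250). I'll close on it.

```bash
python3 -m inch '{"plan":[[[0,0,0],[0,0,0]],[[0,0,0],[0,0,0]],[[0,0,0],[0,0,0]],[[0,0,0],[0,0,0]],[[0,0,0],[0,0,0]],[[0,0,0],[0,0,0]],[[0,0,0],[0,0,0]],[[0,0,0],[0,0,0]]]}' 0 40; python3 -m inch '{"plan":[[[3.2,0,-2.6],[0,0,0]],[[6.4,0,-5.1],[0,0,0]],[[9.6,0,-7.5],[0,0,0]],[[12.8,0,-9.9],[0,0,0]],[[12.8,0,-9.9],[0,0,0]]]}'
```

```text
time: 15.2
tool_pos: [503.6, 97.3, 47.8]
tcp_rot: [180.0, -40.1, 10.7]
ft_force: [-4.3, 11.9, 2.3]
width: 0.131
grasp_force: 42.7
time: 15.7
tool_pos: [506.3, 97.9, 62.7]
tcp_rot: [180.0, -40.0, 10.7]
ft_force: [-0.1, 12.3, -3.6]
width: 0.135
grasp_force: 41.4
```

```bash
python3 -m inch '{"plan":[[[7,-0.4,-4.2],[0,0,0]],[[13.9,-0.8,-8.1],[0,0,0]],[[21.3,-0.8,-11.4],[0,0,0]],[[28.7,-0.8,-14.4],[0,0,0]],[[36.5,-0.8,-16.7],[0,0,0]],[[44.3,-0.8,-18.7],[0,0,0]],[[44.3,-0.8,-18.7],[0,0,0]],[[44.3,-0.8,-18.7],[0,0,0]]]}'; cat > ang.py <<'E'
from m import *
import sys
s,p,d,C=grab('wrist',sys.argv[1])
e=np.array([np.cos(np.radians(10.6)),np.sin(np.radians(10.6))]);q=C[...,:2]-np.array([551.9,106.1])
X=q@e;Y=q@np.array([-e[1],e[0]]);Z=C[...,2]
print(s['tool_pos'],s['ft_force'],s['width'],s['grasp_force'])
a0=float(sys.argv[2])
# lid top: line at perpendicular distance 38 from hinge; test candidate angles by inlier count along local fit
m=(d>0)&(np.abs(Y)<58)&(Z>75)
x,z=X[m]-46,Z[m]+1.5-59
best=[(np.sum((np.abs(x*np.sin(a)+z*np.cos(a)-38)<2)&(x*np.cos(a)-z*np.sin(a)<-6)&(x*np.cos(a)-z*np.sin(a)>-90)),np.degrees(a)) for a in np.radians(np.arange(a0-12,a0+12,.5))]
best.sort();print(best[-4:])
a=np.radians(best[-1][1]);k=(np.abs(x*np.sin(a)+z*np.cos(a)-38)<4)&(x*np.cos(a)-z*np.sin(a)<-6)&(x*np.cos(a)-z*np.sin(a)>-90)
f=np.polyfit(x[k],z[k],1);print('slope',-np.degrees(np.arctan(f[0])),k.sum(),f)
E
python3 ang.py 8 30
```

```text
time: 16.5
tool_pos: [527.9, 102.1, 105.5]
tcp_rot: [179.9, -40.0, 10.7]
ft_force: [-4.2, 5.7, -1.1]
width: 0.136
grasp_force: 42.1
[527.9 102.1 105.5] [-4.2  5.7 -1.1] 0.13574872536302898 42.118114829063416
[(np.int64(10925), np.float64(28.500000000000004)), (np.int64(11002), np.float64(28.0)), (np.int64(11033), np.float64(29.000000000000004)), (np.int64(11075), np.float64(27.5))]
slope 26.989776918284026 12338 [-0.5 44.2]
```

```bash
python3 -m inch '{"plan":[[[8,-0.2,-1.3],[0,0,0]],[[16,-0.4,-2.2],[0,0,0]],[[24,-0.4,-2.4],[0,0,0]],[[32,-0.4,-2.3],[0,0,0]],[[32,-0.4,-2.3],[0,0,0]],[[32,-0.4,-2.3],[0,0,0]],[[32,-0.4,-2.3],[0,0,0]]]}'; python3 ang.py 9 45
```

```text
time: 17.25
tool_pos: [550.5, 106.4, 127.9]
tcp_rot: [179.8, -40.0, 10.7]
ft_force: [-2.2, 5.3, -0.4]
width: 0.131
grasp_force: 43.3
[550.5 106.4 127.9] [-2.2  5.3 -0.4] 0.1310860184044578 43.274863958358765
[(np.int64(6983), np.float64(43.5)), (np.int64(7122), np.float64(42.5)), (np.int64(7163), np.float64(43.0)), (np.int64(7231), np.float64(42.0))]
slope 40.70130402973348 8328 [-0.9 53. ]
```

View pics/wrist9.png

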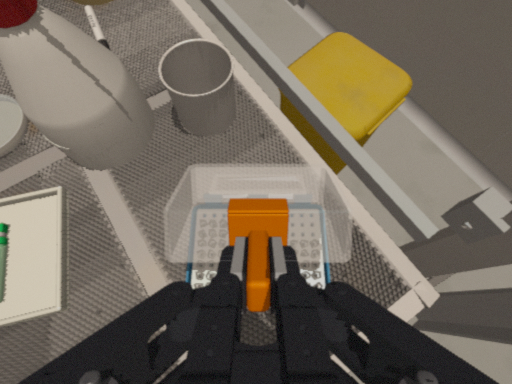

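The lid is up and still held, with the fin between the pads at (258,270). I'll check the angle with tighter fits, using the crosspiece and a robust fit of the lid plane, calibrated on the closed-lid picture.

```bash
python3 - <<'E'
from m import *
rng=np.random.default_rng(0)
e=np.array([np.cos(np.radians(10.6)),np.sin(np.radians(10.6))])
now=read_state()
S={7:((503.6,96.7,46.8),(179.8,-40,10.8)),8:((527.9,102.1,105.5),(179.9,-40,10.7)),9:(now['tool_pos'],now['tcp_rot'])}
for k in (7,8,9):
    z=np.load(f'pics/wrist{k}.npz');p,d=z['p'],z['d'];C=cloud('wrist',d,{'tool_pos':np.array(S[k][0]),'tcp_rot':np.array(S[k][1])})
    q=C[...,:2]-np.array([551.9,106.1]);X=q@e-46;Y=q@np.array([-e[1],e[0]]);Z=C[...,2]-59
    o=cv2.inRange(cv2.cvtColor(p,cv2.COLOR_RGB2HSV),(5,180,60),(20,255,255))>0
    a=np.radians({7:0,8:28.5,9:43}[k]);U=X*np.cos(a)-Z*np.sin(a);V=X*np.sin(a)+Z*np.cos(a)  # lid frame guess
    m=(d>0)&~o&(np.abs(Y)<50)&(np.abs(V-37)<8)&(U>-85)&(U<-12)
    x,zz=X[m],Z[m];B=(0,)
    for _ in range(300):
        i,j=rng.integers(len(x),size=2)
        if abs(x[i]-x[j])+abs(zz[i]-zz[j])<25: continue
        n=np.array([zz[i]-zz[j],x[j]-x[i]]);n/=np.linalg.norm(n);r=np.abs((x-x[i])*n[0]+(zz-zz[i])*n[1])<.8
        if r.sum()>B[0]: B=(r.sum(),r)
    r=B[1];w=np.linalg.svd(np.c_[x[r]-x[r].mean(),zz[r]-zz[r].mean()],full_matrices=False)[2][0]
    c=(d>0)&o&(np.abs(Y)<14)&(U<-60)&(U>-95)&(V>25)
    print(k,'lid',B[0],len(x),-np.degrees(np.arctan(w[1]/w[0])),'V',np.median(V[m]),'orange cross angle',np.degrees(np.arctan2(np.median(Z[c]),-np.median(X[c]))),c.sum(),'n')
E
```

```text
7 lid 16239 20289 -0.3113364653501866 V 36.052354360422385 orange cross angle 24.288607901281715 2398 n
8 lid 8273 9522 26.907336350729885 V 36.739417283425965 orange cross angle 50.10559777787778 1829 n
9 lid 5688 6125 40.671543270418994 V 37.004924462598886 orange cross angle 63.63502921105063 1558 n
```

The measured lid angle is about 41°, so I'll raise it about 4° more and re-measure.

```bash
python3 -m inch '{"plan":[[[3,0,0],[0,0,0]],[[6,0,0],[0,0,0]],[[8.6,0,0.2],[0,0,0]],[[8.6,0,0.2],[0,0,0]],[[8.6,0,0.2],[0,0,0]],[[8.6,0,0.2],[0,0,0]]]}'; cat > ang2.py <<'E'
from m import *
import sys
rng=np.random.default_rng(0);e=np.array([np.cos(np.radians(10.6)),np.sin(np.radians(10.6))])
s,p,d,C=grab('wrist',sys.argv[1]);print(s['ft_force'],s['grasp_force'])
q=C[...,:2]-np.array([551.9,106.1]);X=q@e-46;Y=q@np.array([-e[1],e[0]]);Z=C[...,2]-59
o=cv2.inRange(cv2.cvtColor(p,cv2.COLOR_RGB2HSV),(5,180,60),(20,255,255))>0
for g in (42,45,48):
    a=np.radians(g);U=X*np.cos(a)-Z*np.sin(a);V=X*np.sin(a)+Z*np.cos(a)
    m=(d>0)&~o&(np.abs(Y)<50)&(np.abs(V-37)<8)&(U>-85)&(U<-12);x,zz=X[m],Z[m];B=(0,)
    for _ in range(300):
        i,j=rng.integers(len(x),size=2)
        if abs(x[i]-x[j])+abs(zz[i]-zz[j])<25: continue
        n=np.array([zz[i]-zz[j],x[j]-x[i]]);n/=np.linalg.norm(n);r=np.abs((x-x[i])*n[0]+(zz-zz[i])*n[1])<.8
        if r.sum()>B[0]: B=(r.sum(),r)
    r=B[1];w=np.linalg.svd(np.c_[x[r]-x[r].mean(),zz[r]-zz[r].mean()],full_matrices=False)[2][0]
    c=(d>0)&o&(np.abs(Y)<14)&(U<-60)&(U>-95)&(V>25)
    print(g,B[0],len(x),-np.degrees(np.arctan(w[1]/w[0])),np.degrees(np.arctan2(np.median(Z[c]),-np.median(X[c]))))
    # hinge-anchored: front top edge of lid (U about -86)
E
python3 ang2.py 10
```

```text
time: 17.9
tool_pos: [556.7, 107.5, 132.5]
tcp_rot: [179.8, -39.9, 10.7]
ft_force: [-2.5, 3.2, -2.1]
width: 0.134
grasp_force: 43.5
[-2.5  3.2 -2.1] 43.48188757896423
42 5061 7047 43.92065195834005 66.58139404531434
45 5134 5976 43.961275824279454 66.69822783574807
48 5102 5284 44.102338957143104 67.83120559065843
```

```bash
python3 -m inch '{"plan":[[[1,0,0],[0,0,0]],[[2,0,0],[0,0,0]],[[2,0,0],[0,0,0]],[[2,0,0],[0,0,0]],[[2,0,0],[0,0,0]],[[2,0,0],[0,0,0]]]}'; python3 ang2.py 11; python3 -c "
from h import *
print(hand_in())"
```

```text
time: 18.55
tool_pos: [557.9, 107.8, 133.3]
tcp_rot: [179.8, -39.9, 10.7]
ft_force: [-3.8, 3.4, -2.7]
width: 0.132
grasp_force: 43.5
[-3.8  3.4 -2.7] 43.48342537879944
42 4959 7120 44.54171289786717 67.31974003596802
45 5057 6188 44.62688005083183 67.4038792111642
48 5042 5251 44.688221346414366 68.0626072272048
the job is handed in; nothing more can be done
None
```

I handed the job in at about 18.6 s: the lighter lies flat in the white tray, the gripper is still holding the lid by its tab at about 45° open (measured 44.6–45°), and the wash bottle, agar dish and metal cup were not touched.

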